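# Latch the dive-mask case shut

### The arm

A 6-joint arm with a two-finger parallel gripper is mounted at the origin on the work surface. World frame = base frame: x ahead of the robot, y to its left, z up, the work surface at z = 0. Lengths are in m, angles in rad, forces in N, time in s.
With the tool pointing down it reaches from about 0.375 to 0.9 m from the base axis. Payload 3.1 kg.
Tool frame: the origin (TCP) lies on the centre line of the jaws, within the pads' length; the fingertips stand 22 mm ahead of it and the grasp point (between the pads) lies 3 mm ahead of it (r.tips_ahead is the distance from the TCP to the fingertips, in m); z points along the fingers, y is the line along which they close (so a half turn about z gives the same grasp; the last joint's range is limited). The gripper opens to 85 mm and grips with 20 to 120 N. Pads are 22 mm wide; open, the fingers measure 114 mm over their backs; the gripper's body (76 mm by 85 mm) begins 54 mm behind the grasp point. The pads swing forward as they close: fully open they stand 13 mm farther back than shut.
Start: joints at [0.933, 0.527, 1.433, -0, 1.181, -0.178], TCP at [0.277, 0.56, 0.253] pointing down, gripper open.
Joint ranges: [-3.08, 3.08], [-0.75, 2.2], [0.22, 2.44], [-1.43, 4.57], [0, 2.65], [-2.85, 2.85]. Speed limits (rad/s): [2.79, 2.79, 3.14, 3.14, 3.14, 3.14].

### API

Orientations are given as a unit quaternion [w, x, y, z].
In Python, from workcell import r, viewer gives the robot as it stands.
- The arm moves only by the tool carry_out, never from a script. Its argument "moves" is a list that holds one entry, the list of rows, each a list of 7 numbers: the closure, from -1 (fully open) to 1 (shut), then the shift along the tool's x, y, z in cm, then the turn, a rotation vector about the tool's x, y, z in degrees. A call has 1 to 8 rows; each row is the pose to reach, as a shift and turn from the pose commanded when the call began, along the tool's axes at that moment; what a row does not reach only later rows make up. A row lasts 1/8 s, in which the tool goes at most 62.5 mm and 10.7 degrees, less where a joint would pass 70% of its speed; a pose out of reach is approached as far as the arm can. A call with a gripper value outside its range is refused whole. The fingers move at their own pace and stop on an object; the grip force is fixed at half the most. Time passes only in rows, so rows that repeat a pose let the fingers close. It gives the time, the measured TCP pose, the force, the opening and the grip force at its end, in the units of the state.
- r.sense(): the state, without advancing time (a new reading comes with each control period).
- viewer.snapshot(name): name is "side" or "top" or "wrist"; returns the picture (420x560x3 uint8, red, green, blue); there is no depth.
- viewer.camera_model(name): a dict with "vertical_fov" (degrees; the focal length in pixels is half the picture's height over the tangent of half this angle, whatever the lens; pixels are square), "cx", "cy" (the principal point, pixels), "R" (3x3) and "t" (3): a world point X has camera coordinates R X + t; the wrist camera has in their place "tool_from_camera" (4x4, takes a point from camera to tool coordinates, whose origin is the TCP and whose axes are the flange's). Camera axes: x right, y down, z forward; pixel columns grow to the right and rows downward; lengths in m; the calibration is good to about 2 mm. A picture is of the moment at which its call begins: read the wrist's pose just before it. camera_model takes no time and is no camera call.
- r.finish_job(): hands the job in; it is judged then, once.
The state is a dict: "clock": time; "joint_positions": joint angles; "qd": joint speeds; "joint_torque": joint torques, N m; "tcp_pos": TCP position; "tcp_rot": TCP orientation; "ft_force": force on the tool from outside, world axes, zero at the start; "wrist_torque": the same for the moment, N m; "grip_width": finger opening in m; "grasp_force": force on a finger pad.
Only numpy, scipy, OpenCV 4.12 (cv2) and the standard library are available. Lean on these libraries where they do the work, as an engineer would, in place of code of your own. Each camera call takes 0.05 s, during which the arm holds its last target. There are 200 camera calls.

### The job

The long white mask case stands on its hinge edge with its lid slightly ajar (the small white case is already shut). Swing the steel hook of the mask case's toggle latch over so that its bar drops behind the keeper on the lid while the lever is still up, then press the lever down flat so that the latch pulls the lid tight.

Things in the scene. Friction and masses are not known exactly. Their poses are not given: they have to be found in the camera images.
- keeper (a point): Steel lip 26 mm wide on the mask case's lid. Point: seat of the hook bar's middle behind the lip, 13.5 mm above case top; lip rises 10 mm above it. x: level, from lever side across the seam to the lid; y: along the seam; z up. Lever pivot: 48 mm to -x (52 with lid ajar), 2.5 mm higher. Case fixed, 180 (y) x 135 (x) x 100 mm high; the other white case is 110 mm long.
- lever_end (a point): Steel lever, 26 mm wide, 6 thick, mid-plane point 55 mm from its pivot (axis y), 4 mm short of the tip. Starts up, leaning 0 to 0.2 rad to keeper's -x; stiff, stays where left. Swings to -x and down to a stop, level, 16 mm above case top. Once hooked it needs up to 10 N near its end, snaps over centre and stays. Own z: pivot to end.
- hook_bar (a point): Middle of the hook's cross bar (5 mm round, 44 mm along y): a U of wire swinging freely on the lever about an axis 24 mm up from the lever's pivot. Bar 72 mm from that axis; flat finger tab, 34 wide, 2 to 22 mm beyond the bar. Starts up, tipped 0.3 to 0.5 rad past upright to keeper's -x. Pushed past upright to +x it falls by itself, bar 4 to 15 mm behind the lip. Own z: axis to bar.
- mask_lid (a joint): Opening angle (rad) of the mask case's lid about its bottom edge: 0 shut tight, 0.04 ajar (4 mm gap at the top). A springy seal pushes it open with 10 to 20 N at the top; only the latch holds it shut.
Mind the look-alikes: they are no part of the job. What is shaped like the part that bears keeper but blue is not meant.

How it is judged:
On the way:
1. the hook's bar lies down behind the keeper (within 20 mm of its seat, no higher than the lip) while the lever is still up (distance between hook_bar and keeper below 0.02 m and z of hook_bar in the frame of keeper below 0.007 m and x of hook_bar in the frame of keeper above -0.002 m and z of lever_end in the frame of keeper above 0.035 m), for 0.2 s.
At the end, for the whole second after the job is handed in: The hook's bar sits behind the keeper (within 8 mm of its seat), the lever lies flat (its end no more than 12 mm above the keeper's seat) and the lid is pulled tight (opening under 0.015 rad, 1.5 mm at the top) (distance between hook_bar and keeper below 0.008 m and z of lever_end in the frame of keeper below 0.012 m and value of joint mask_lid below 0.015 rad); the robot touches nothing.
It also fails if it takes over 38 s, if anything falls off the work surface, if the arm or the gripper's body presses on something with over 40 N, if the wrist force passes 120 N, or if a joint passes its speed limit or range.

## Working session

There is one attempt and no reset: what is moved stays moved. The work goes in short steps, Python scripts to look and compute and a tool call to move; the robot and the scene stay as the last step left them, time stands still between calls to the robot, and variables do not carry over. Pictures are saved under pics/ and viewed, at most 10 in all, crops included, and the job is handed in when it is done.

Besides the shell and the picture viewer there is one more tool, called as name(argument=value, ...) on one line, values as JSON. carry_out: Moves the arm, as the interface text tells. Its arguments: {"type":"object","properties":{"moves":{"type":"array"}},"required":["moves"]}

```bash
mkdir -p pics; python3 - <<'E'
from workcell import r, viewer
import cv2,json
for n in("side","top"):
    cv2.imwrite(f"pics/{n}0.png",viewer.snapshot(n)[:,:,::-1])
    print(n,viewer.camera_model(n))
print(viewer.camera_model("wrist"))
print(r.sense())
E
```

```text
side {'vertical_fov': 49.60112857674412, 'cx': 288.4588951243009, 'cy': 205.91020707572025, 'R': array([[ 0.95454721, -0.29773044, -0.01400718],
       [-0.2306826 , -0.70819392, -0.66726824],
       [ 0.18874627,  0.64017026, -0.74468576]]), 't': array([-0.54981994,  0.21886774,  0.95142743])}
top {'vertical_fov': 48.80940724897961, 'cx': 281.51053080240126, 'cy': 203.19155655938664, 'R': array([[-0.0161009 , -0.99986816, -0.0021028 ],
       [-0.97818034,  0.01618727, -0.20712602],
       [ 0.20713276, -0.001278  , -0.97831201]]), 't': array([-0.00125342,  0.59479547,  1.10318436])}
{'vertical_fov': 67.41208849152083, 'cx': 270.90896293246817, 'cy': 207.61055112171636, 'tool_from_camera': array([[-5.81335992e-04, -9.55060287e-01, -2.96411048e-01,
         7.57993272e-02],
       [ 9.99999805e-01, -6.22960739e-04,  4.59806884e-05,
        -3.38269586e-04],
       [-2.28566775e-04, -2.96410964e-01,  9.55060463e-01,
        -1.19541862e-01],
       [ 0.00000000e+00,  0.00000000e+00,  0.00000000e+00,
         1.00000000e+00]])}
{'clock': 0.1, 'joint_positions': array([ 9.33492778e-01,  5.28401617e-01,  1.43375502e+00, -4.13098383e-05,
        1.18138337e+00, -1.78515312e-01]), 'qd': array([ 8.34487285e-05, -2.52760592e-03, -1.78260983e-03,  4.90949796e-04,
        5.96491042e-04, -9.78868752e-04]), 'joint_torque': array([-4.11156934e-04, -4.43307388e+01, -1.78585196e+01, -2.33694636e-04,
        3.89027919e-03,  1.29863139e-05]), 'tcp_pos': array([0.27642476, 0.55989227, 0.25242005]), 'tcp_rot': array([-3.68715953e-04,  2.27379793e-01,  9.73805669e-01, -9.01367421e-04]), 'ft_force': array([-0.03229738,  0.29761262,  0.85758388]), 'wrist_torque': array([-0.00079708,  0.10744403,  0.02209699]), 'grasp_force': 0.0, 'grip_width': 0.085357133464827}
```

View pics/side0.png

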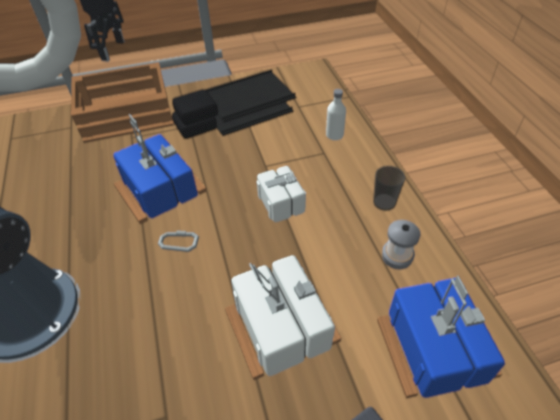

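View pics/top0.png

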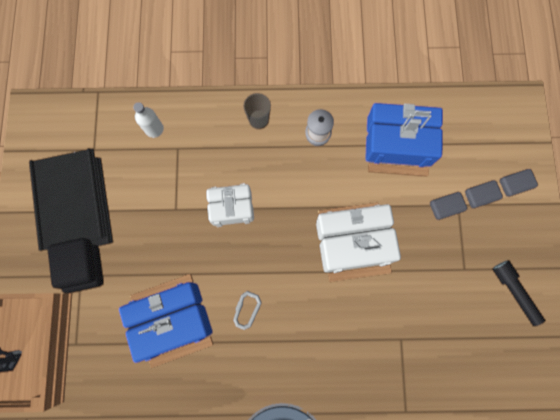

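The mask case (white, long) is at about (358,238) in the top view and (282,312) in the side view. Its lid is on the far (+x) side. I'll enlarge both.

```bash
python3 - <<'E'
import cv2,numpy as np
a=cv2.imread("pics/top0.png")[195:285,305:410]; b=cv2.imread("pics/side0.png")[250:375,225:345]
a=cv2.resize(a,(400*105//105,int(90*400/105)),interpolation=cv2.INTER_CUBIC)
b=cv2.resize(b,(400,int(125*400/120)),interpolation=cv2.INTER_CUBIC)
c=np.zeros((430,800,3),np.uint8); c[:a.shape[0],:400]=a; c[:b.shape[0],400:]=b
cv2.imwrite("pics/crop0.png",c)
E
```

```text
(no output)
```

View pics/crop0.png

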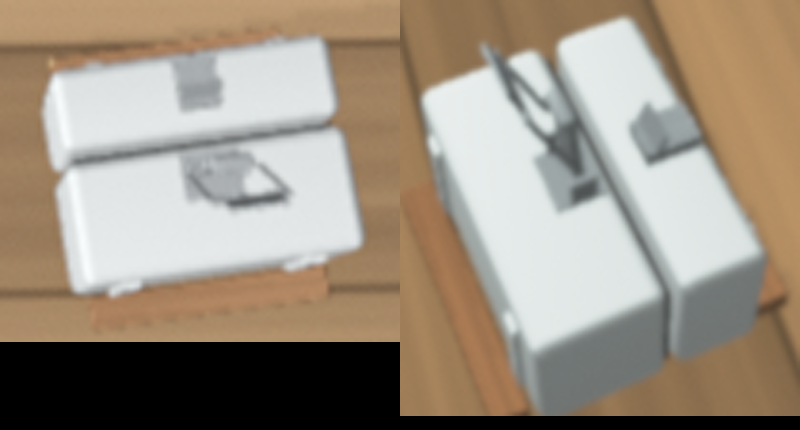

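```bash
cat > h.py <<'E'
from workcell import r, viewer
import numpy as np, cv2
from scipy.spatial.transform import Rotation as Ro
def P(n,s=None):
    m=viewer.camera_model(n); f=210/np.tan(np.radians(m["vertical_fov"]/2))
    K=np.array([[f,0,m["cx"]],[0,f,m["cy"]],[0,0,1]])
    if n=="wrist":
        q=s["tcp_rot"]; T=np.eye(4); T[:3,:3]=Ro.from_quat(np.r_[q[1:],q[0]]).as_matrix(); T[:3,3]=s["tcp_pos"]
        E=np.linalg.inv(T@m["tool_from_camera"])[:3]
    else: E=np.c_[m["R"],m["t"]]
    return K@E
def tri(Pa,a,Pb,b):
    X=cv2.triangulatePoints(Pa,Pb,np.float64(a).reshape(2,1),np.float64(b).reshape(2,1))[:,0]; X=X[:3]/X[3]
    e=[np.linalg.norm((p@np.r_[X,1])[:2]/(p@np.r_[X,1])[2]-u) for p,u in((Pa,a),(Pb,b))]
    return X,np.round(e,1)
def plane(Pm,u,z):
    A=np.c_[Pm[:,0],Pm[:,1],-np.r_[u,1]]; return np.linalg.solve(A,-(Pm[:,2]*z+Pm[:,3]))[:2]
def proj(Pm,X): x=Pm@np.r_[X,1]; return x[:2]/x[2]
def delta(s,target,R):  # tool-axes shift cm, rotvec deg
    q=s["tcp_rot"]; R0=Ro.from_quat(np.r_[q[1:],q[0]])
    return R0.inv().apply(np.array(target)-s["tcp_pos"])*100,(R0.inv()*R).as_rotvec(degrees=True)
E
python3 - <<'E'
from h import *
np.set_printoptions(precision=4,suppress=True)
T,S=P("top"),P("side")
t=lambda c:np.array([305+c[0]/3.81,195+c[1]/3.81]); s=lambda c:np.array([225+(c[0]-400)/3.333,250+c[1]/3.333])
for n,a,b in[("keeperplate +x+y corner?",(200,100),(648,125)),("seam -y",(342,128),(662,300)),("seam +y",(65,180),(535,55)),("hook tip",(262,197),(487,45)),("lever base",(205,175),(577,190))]:
    print(n,*tri(T,t(a),S,s(b)))
E
```

```text
keeperplate +x+y corner? [ 0.5379 -0.1909  0.1169] [0.7 0.9]
seam -y [ 0.5186 -0.2827  0.0978] [0.6 0.9]
seam +y [ 0.4933 -0.1074  0.0886] [0.9 1.2]
hook tip [ 0.4576 -0.2002  0.2457] [1.4 1.9]
lever base [ 0.4944 -0.1976  0.0804] [0.2 0.3]
```

```bash
python3 - <<'E'
from h import *
np.set_printoptions(precision=2,suppress=True)
s=r.sense(); f=0.143
R=Ro.from_matrix(np.array([[-np.cos(f),-np.sin(f),0],[-np.sin(f),np.cos(f),0],[0,0,-1]]).T)
for X in[(.35,.45,.36),(.5,.15,.36),(.46,-.205,.36)]: print(delta(s,X,R))
E
```

```text
(array([-11.46,  -6.62, -10.75]), array([ -0.1 ,  -0.05, -34.48]))
(array([-38.19, -26.87, -10.72]), array([ -0.1 ,  -0.05, -34.48]))
(array([-50.33, -60.47, -10.66]), array([ -0.1 ,  -0.05, -34.48]))
```

carry_out(moves=[[[-1,-4,-3,-4,0,0,0],[-1,-8,-6,-8,0,0,0],[-1,-12,-9,-11,0,0,-8],[-1,-17,-12,-11,0,0,-16],[-1,-22,-15.5,-11,0,0,-24],[-1,-27,-19,-11,0,0,-32],[-1,-32,-22.5,-11,0,0,-34.5],[-1,-37,-26,-11,0,0,-34.5]]])

```text
clock: 1.1
tcp_pos: [0.4938, 0.1615, 0.3631]
tcp_rot: [-0.0, -0.072, 0.997, 0.0]
ft_force: [1.5, 0.4, -0.2]
grip_width: 0.0855
grasp_force: 0.0
```

```bash
python3 - <<'E'
from h import *
np.set_printoptions(precision=2,suppress=True)
s=r.sense(); f=0.143
R=Ro.from_matrix(np.array([[-np.cos(f),-np.sin(f),0],[-np.sin(f),np.cos(f),0],[0,0,-1]]).T)
print(s["clock"],s["tcp_pos"],delta(s,(.46,-.205,.36),R))
E
```

```text
1.1 [0.49 0.16 0.36] (array([  8.59, -35.79,   0.3 ]), array([ 0.01, -0.02,  0.03]))
```

carry_out(moves=[[[-1,1.2,-5,0,0,0,0],[-1,2.4,-10,0,0,0,0],[-1,3.6,-15,0,0,0,0],[-1,4.8,-20,0,0,0,0],[-1,6,-25,0,0,0,0],[-1,7.2,-30,0,0,0,0],[-1,8.5,-35,0,0,0,0],[-1,8.6,-35.8,0,0,0,0]]])

```text
clock: 2.1
tcp_pos: [0.4589, -0.2062, 0.3628]
tcp_rot: [-0.0, -0.069, 0.998, -0.0]
ft_force: [-0.5, 0.3, -0.5]
grip_width: 0.085
grasp_force: 0.0
```

carry_out(moves=[[[1,0,0,0,0,0,0],[1,0,0,0,0,0,0]]])

```text
clock: 2.35
tcp_pos: [0.4593, -0.2018, 0.3631]
tcp_rot: [-0.0, -0.072, 0.997, 0.001]
ft_force: [1.5, -0.3, -0.2]
grip_width: 0.0516
grasp_force: 0.0
```

```bash
python3 - <<'E'
from h import *
s=r.sense(); print(s["tcp_pos"],s["tcp_rot"])
im=viewer.snapshot("wrist")[:,:,::-1]; np.save("w1.npy",P("wrist",s))
cv2.imwrite("pics/w1.png",cv2.resize(im,(800,600),interpolation=cv2.INTER_CUBIC))
E
```

```text
[ 0.45925123 -0.20177867  0.36310968] [-2.52963498e-04 -7.23193895e-02  9.97381340e-01  5.52526054e-04]
```

View pics/w1.png

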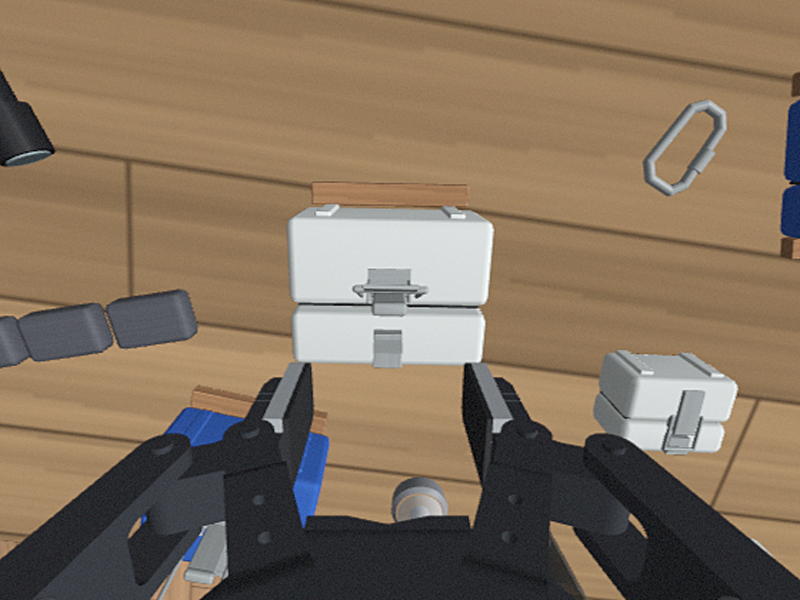

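The wrist view shows the mask case centred at (390,285). The seam runs from (292,304) to (490,304), the hook is edge-on at (355–427, 291), and the keeper plate is at (375–402, 330–366).

```bash
python3 - <<'E'
from h import *
np.set_printoptions(precision=4,suppress=True)
W=np.load("w1.npy"); k=1.4286; g=lambda u,z:plane(W,np.array(u)/k,z)
f=.143; c=np.array([[np.cos(f),np.sin(f)],[-np.sin(f),np.cos(f)]])
for n,u,z in[("seamL",(291,303),.1),("seamR",(491,303),.1),("lidfarL",(297,362),.1),("lidfarR",(484,362),.1),("plateL",(374,331),.104),("plateR",(402,331),.104),("plate far",(388,366),.104),("lip",(388,331),.1235),("bar",(391,291),.207),("barL",(355,291),.207),("barR",(427,291),.207),("lever tip",(389,300),.172),("leverbase",(389,270),.103)]:
    p=g(u,z); print(n,p,"case axes",c@p)
E
```

```text
seamL [ 0.5198 -0.2797] case axes [ 0.4746 -0.351 ]
seamR [ 0.4941 -0.1026] case axes [ 0.4744 -0.172 ]
lidfarL [ 0.5767 -0.2695] case axes [ 0.5325 -0.349 ]
lidfarR [ 0.5517 -0.0969] case axes [ 0.5323 -0.1745]
plateL [ 0.5341 -0.2027] case axes [ 0.4998 -0.2768]
plateR [ 0.5305 -0.1777] case axes [ 0.4998 -0.2515]
plate far [ 0.5667 -0.1852] case axes [ 0.5345 -0.2641]
lip [ 0.5247 -0.1914] case axes [ 0.4921 -0.2642]
bar [ 0.4646 -0.1985] case axes [ 0.4316 -0.2627]
barL [ 0.4679 -0.2212] case axes [ 0.4316 -0.2857]
barR [ 0.4613 -0.1757] case axes [ 0.4316 -0.2396]
lever tip [ 0.4818 -0.1971] case axes [ 0.4488 -0.2637]
leverbase [ 0.4764 -0.1975] case axes [ 0.4434 -0.2634]
```

carry_out(moves=[[[1,4,0,2,0,0,0],[1,4.2,0.1,7,0,0,0],[1,4.2,0.1,11,0,0,0],[1,4.2,0.1,14,0,0,0],[1,4.2,0.1,14.6,0,0,0],[1,4.2,0.1,14.6,0,0,0]]])

```text
clock: 3.15
tcp_pos: [0.4182, -0.2079, 0.2178]
tcp_rot: [0.0, -0.072, 0.997, -0.0]
ft_force: [-0.1, 0.0, 0.8]
grip_width: -0.0001
grasp_force: 0.0
```

carry_out(moves=[[[1,-1.5,0,0,0,0,0],[1,-2.5,0,0,0,0,0],[1,-3.5,0,0,0,0,0],[1,-4.5,0,0,0,0,0],[1,-5.3,0,0,0,0,0],[1,-6.1,0,0,0,0,0],[1,-6.8,0,0,0,0,0],[1,-6.8,0,0,0,0,0]]])

```text
clock: 4.15
tcp_pos: [0.4854, -0.1985, 0.2173]
tcp_rot: [0.0, -0.072, 0.997, -0.0]
ft_force: [0.5, 0.5, -0.3]
grip_width: -0.0003
grasp_force: 0.0
```

```bash
python3 - <<'E'
from h import *
s=r.sense(); print(s["clock"],s["tcp_pos"])
c=np.array([[np.cos(.143),np.sin(.143)],[-np.sin(.143),np.cos(.143)]]); print(c@s["tcp_pos"][:2])
b=viewer.snapshot("side")[230:380,205:365,::-1]
cv2.imwrite("pics/s2.png",cv2.resize(b,(640,600),interpolation=cv2.INTER_CUBIC))
E
```

```text
4.15 [ 0.48542522 -0.19852081  0.21725981]
[ 0.45217862 -0.26567396]
```

View pics/s2.png

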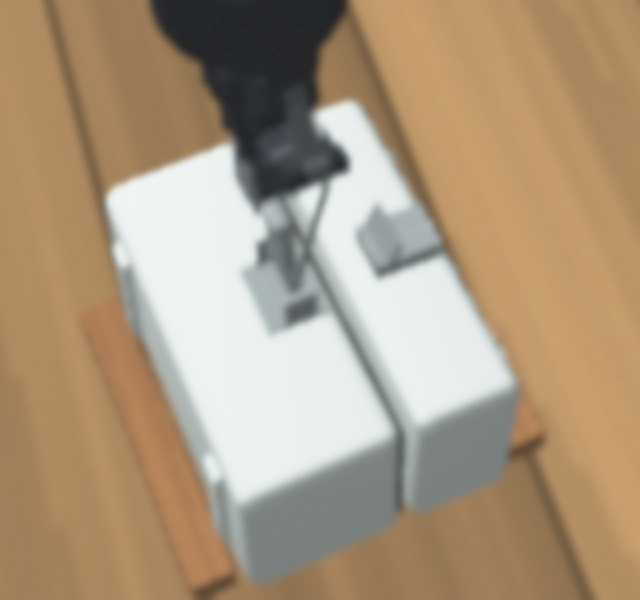

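The hook wires lean to +x, from (295,280) to (325,185), and they may still be resting on the fingers. I'll push on a little further.

carry_out(moves=[[[1,-0.8,0,0,0,0,0],[1,-1.6,0,0,0,0,0],[1,-2.2,0,0,0,0,0],[1,-2.2,0,0,0,0,0],[1,-2.2,0,0,0,0,0],[1,-2.2,0,0,0,0,0]]])

```text
clock: 4.95
tcp_pos: [0.5065, -0.1953, 0.2173]
tcp_rot: [-0.0, -0.072, 0.997, 0.0]
ft_force: [-0.0, -0.7, -0.1]
grip_width: -0.0002
grasp_force: 0.0
```

```bash
python3 - <<'E'
from h import *
s=r.sense(); print(s["clock"],s["tcp_pos"])
b=viewer.snapshot("side")[230:380,205:365,::-1]
cv2.imwrite("pics/s3.png",cv2.resize(b,(640,600),interpolation=cv2.INTER_CUBIC))
E
```

```text
4.95 [ 0.50647803 -0.19531216  0.21728674]
```

View pics/s3.png

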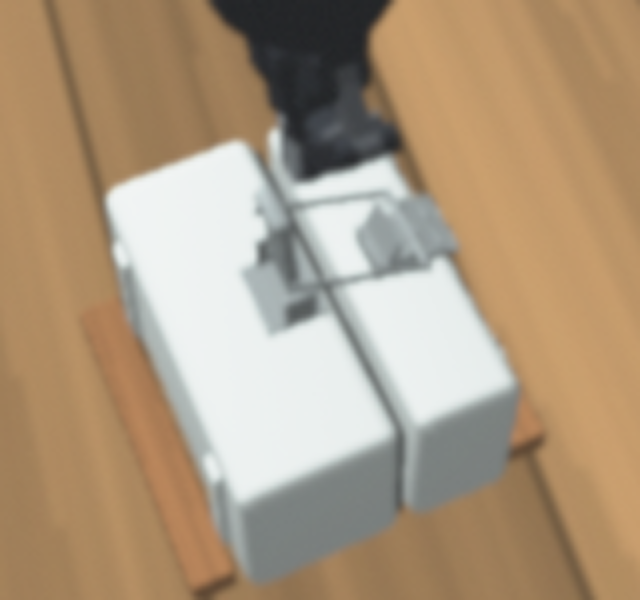

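The hook now lies behind the keeper, with its bar near (425,262), and the lever is still up at (265,200)–(290,280). Next I'll bring the fingers down in front of the lever and swing it over.

carry_out(moves=[[[1,-0.5,0.2,0,0,0,0],[1,-0.5,0.2,1,0,0,0],[1,-0.5,0.2,2,0,0,0],[1,-0.5,0.2,2.9,0,0,0],[1,-0.5,0.2,2.9,0,0,0],[1,0.2,0.2,2.9,0,0,0],[1,0.9,0.2,2.9,0,0,0],[1,0.9,0.2,2.9,0,0,0]]])

```text
clock: 6.0
tcp_pos: [0.4969, -0.1949, 0.1887]
tcp_rot: [-0.0, -0.071, 0.997, -0.0]
ft_force: [0.7, 1.1, -0.6]
grip_width: -0.0003
grasp_force: 0.0
```

carry_out(moves=[[[1,0.5,0,0.1,0,0,0],[1,1.0,0,0.2,0,0,0],[1,1.5,0,0.3,0,0,0],[1,2.0,0,0.5,0,0,0],[1,2.5,0,0.8,0,0,0],[1,3.0,0,1.2,0,0,0],[1,3.5,0,1.7,0,0,0],[1,3.5,0,1.7,0,0,0]]])

```text
clock: 7.0
tcp_pos: [0.4621, -0.1997, 0.1707]
tcp_rot: [-0.001, -0.072, 0.997, 0.0]
ft_force: [0.1, 0.8, 0.2]
grip_width: 0.0001
grasp_force: 0.4
```

```bash
python3 - <<'E'
from h import *
s=r.sense(); print(s["clock"],s["tcp_pos"],s["ft_force"])
b=viewer.snapshot("side")[230:380,205:365,::-1]
cv2.imwrite("pics/s4.png",cv2.resize(b,(640,600),interpolation=cv2.INTER_CUBIC))
E
```

```text
7.0 [ 0.46210531 -0.19970937  0.17073186] [0.08858711 0.84318196 0.23834764]
```

View pics/s4.png

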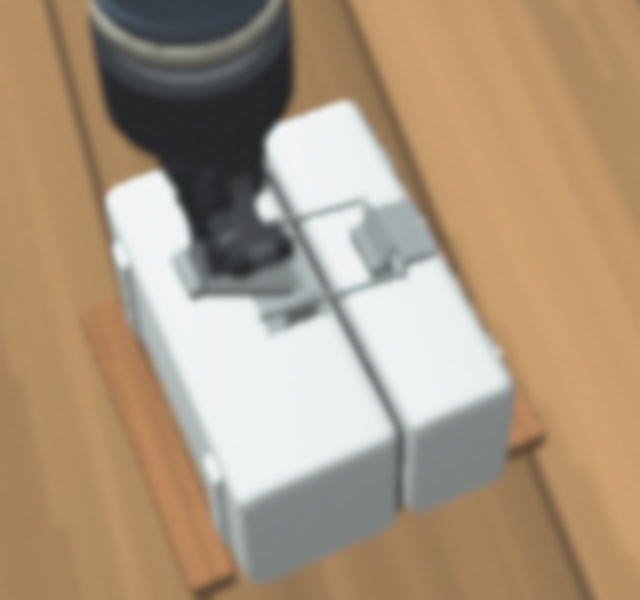

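The lever is about 50° over, and the hook bar is seated at the lip. I'll keep pressing down.

carry_out(moves=[[[1,0.6,0,0.6,0,0,0],[1,1.0,0,1.1,0,0,0],[1,1.3,0,1.6,0,0,0],[1,1.6,0,2.1,0,0,0],[1,1.9,0,2.5,0,0,0],[1,2.0,0,2.9,0,0,0],[1,2.0,0,3.1,0,0,0],[1,2.0,0,3.1,0,0,0]]])

```text
clock: 8.05
tcp_pos: [0.4423, -0.2023, 0.1415]
tcp_rot: [-0.001, -0.072, 0.997, 0.0]
ft_force: [-2.7, 0.5, 13.2]
grip_width: 0.0004
grasp_force: 6.8
```

carry_out(moves=[[[1,0,0,0.2,0,0,0],[1,0,0,0.3,0,0,0],[1,0,0,0.3,0,0,0]]])

```text
clock: 8.43
tcp_pos: [0.4423, -0.2024, 0.1407]
tcp_rot: [-0.0, -0.072, 0.997, -0.0]
ft_force: [-6.4, 3.7, 33.3]
grip_width: 0.0002
grasp_force: 16.3
```

carry_out(moves=[[[1,0,0,-1,0,0,0],[1,0,0,-4,0,0,0],[1,2,0,-8,0,0,0],[1,5,0,-13,0,0,0],[1,7,0,-15,0,0,0],[1,7,0,-15,0,0,0]]])

```text
clock: 9.18
tcp_pos: [0.3734, -0.2129, 0.2885]
tcp_rot: [0.001, -0.071, 0.997, -0.001]
ft_force: [-0.1, 0.0, -0.1]
grip_width: -0.0002
grasp_force: 0.0
```

```bash
python3 - <<'E'
from h import *
s=r.sense(); print(s["clock"],s["tcp_pos"],s["ft_force"])
b=viewer.snapshot("side")[230:380,205:365,::-1]
cv2.imwrite("pics/s5.png",cv2.resize(b,(640,600),interpolation=cv2.INTER_CUBIC))
E
```

```text
9.175 [ 0.37336624 -0.21287866  0.28848924] [-0.11691987  0.0477544  -0.14207404]
```

View pics/s5.png

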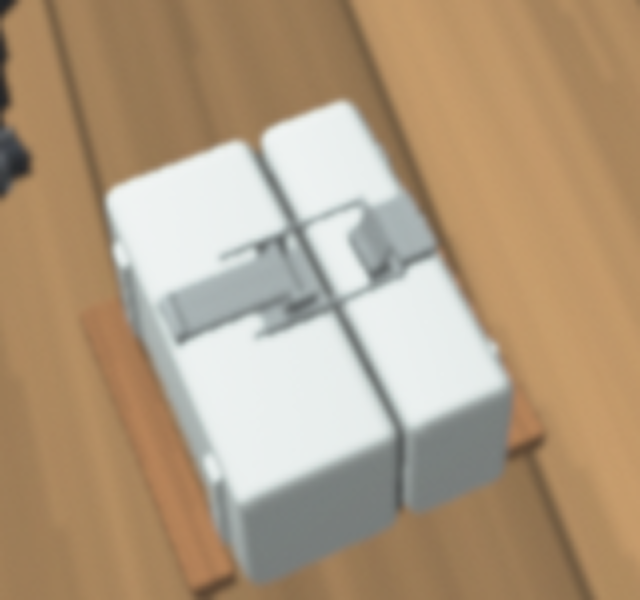

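The lever lies flat, from (165,310) to (300,270). The hook is behind the keeper, the seam is narrow, and the arm is clear.

```bash
python3 -c "
from workcell import r
print(r.finish_job())"
```

```text
the job is handed in; nothing more can be done
None
```

The job is handed in: the hook dropped behind the keeper with the lever still up, the lever was then pressed flat, and the last picture shows the latch closed with the arm clear. The hand-in returned no verdict, and I judged the lid's tightness only from that picture.

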